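# Cap the full spray can and lift it by its cap

## Task

Two identical spray cans stand uncapped on the desk: one is full, the other spent, and only their weight tells which. Push the loose cap straight down onto the full can until it clicks and keep pressing firmly for about a second past the click so that it is fully home, leaving the spent can standing upright and uncapped, the other things on the desk undisturbed. Then, to check that the cap has caught, lift the can by the cap alone about a hand's breadth off the desk and finish holding it there, upright and still.

Things in the scene. Friction and masses are not known exactly. Their poses are not given: they have to be found in the camera images.
- can_a: spray can, one of two that look alike, standing uncapped; one is full (350 to 450 g), the other spent (under 120 g). Straight body 58 mm in diameter from the desk up to a flat shoulder at 120 mm; above it a 41 mm groove, a snap bead (47 mm across, widest at 129 mm, its top sloped 45 degrees), dome and spray button up to 147 mm. Lift by the body below the shoulder. Origin: centre of underside; z up
- can_b: spray can, one of two that look alike, standing uncapped; one is full (350 to 450 g), the other spent (under 120 g). Straight body 58 mm in diameter from the desk up to a flat shoulder at 120 mm; above it a 41 mm groove, a snap bead (47 mm across, widest at 129 mm, its top sloped 45 degrees), dome and spray button up to 147 mm. Lift by the body below the shoulder. Origin: centre of underside; z up
- can_a_shoulder (a point): centre of the flat shoulder of can_a, 120 mm above its underside; the cap's mouth rests here, flush with the body, when fully home; with the cap coming down, its tabs meet the bead when its mouth is about 7 mm above here, the push rises to 8 to 12 N, drops away at the click about 3 mm above here, and the mouth then meets the shoulder; press on there with about 10 N
- can_b_shoulder (a point): the same point on can_b; with the cap coming down, its tabs meet the bead when its mouth is about 7 mm above here, the push rises to 8 to 12 N, drops away at the click about 3 mm above here, and the mouth then meets the shoulder; press on there with about 10 N
- cap: plain grey plastic overcap, standing mouth down on the desk: a round cup 58 mm in diameter and 48 mm high, wall 1.6 mm, with four springy tabs inside the mouth that click under a can's bead. Grip it across its outside, above the lowest 10 mm; a 40 N grip does not slip. Clicked on, it carries more than a full can. About 50 g. Origin: centre of the open mouth (underside); z up
- eraser: vinyl eraser in a card sleeve, 22x52x13 mm, lying between the cans; bystander. Origin: centre of underside
- masking_tape: roll of masking tape, 100 mm across and 25 mm high, lying flat at the left; bystander. Origin: centre of underside
- foam_mass_2: foam block 44x44x58 mm at the left far corner; bystander. Origin: centre of underside
- timber_block: timber cube of 34 mm to the right of the cans, by the drawer box; bystander. Origin: centre of underside
Not all that is in view belongs to the job. What is shaped like the can_b but red is not meant.

How it is judged:
By the outcome, as a careful person would: the job done as asked, in the order asked, and still so for the second after the job is handed in, while the arm keeps its last pose, push and grip.
It also fails if it takes over 61 s, if anything falls off the work surface, if the arm or the gripper's body presses on something with over 40 N, if the wrist force passes 120 N, or if a joint passes its speed limit or range.

## Robot

A 6-joint arm with a two-finger parallel gripper is mounted at the origin on the work surface; the furniture and walls round the work are solid. World frame = base frame: x ahead of the robot, y to its left, z up, the work surface at z = 0. Lengths are in mm, angles in degrees, forces in N, time in s.
With the tool pointing down it reaches from about 300 to 850 mm from the base axis. Payload 4.2 kg.
Tool frame: the origin (TCP) lies midway between the tips of the shut fingers; the grasp point (between the pads) lies 19 mm behind it; z points along the fingers, y is the line along which they close (so a half turn about z gives the same grasp; the last joint's range is limited). The gripper opens to 91 mm and grips with 3 to 60 N. Pads are 32 mm wide; open, the fingers measure 118 mm over their backs; the gripper's body (76 mm by 178 mm) begins 60 mm behind the grasp point.
Start: joints at [68.411, 18.312, 89.639, -0, 72.044, -1.146], TCP at [200.838, 538.802, 213.976] pointing down, gripper open.
Joint ranges: [-177.97, 177.97], [-48.28, 115.42], [12.27, 149.76], [-77.06, 257.06], [2.81, 150.46], [-146.56, 146.56]. Speed limits (degrees/s): [147.25, 147.25, 180, 180, 180, 180].

## Interface

Orientations are given as [roll, pitch, yaw] about the fixed x, y, z axes, in that order (R = Rz(yaw) Ry(pitch) Rx(roll)).
In Python, from workcell import env gives the robot as it stands.
- The arm moves only by the shell command python3 -m jog 'ROWS' [FORCE]. ROWS is a JSON object of lists of equal length, an entry for each row: "jaw": the finger opening in mm, from 0 to 91.2; "slide": the shift along the tool's x, y, z in units of 30 mm (1.0 is 30 mm), a list of three; "spin": the turn about the tool's z in units of 8 degrees (1.0 is 8 degrees). In form: {"jaw": [jaw, ...], "slide": [[dx, dy, dz], ...], "spin": [spin, ...]}. A call has 1 to 10 rows; each row shifts and turns the commanded pose from where the row before left it, along the tool's axes as they then stand; what a row does not reach is not made up. A row lasts 1/10 s, in which the tool goes at most 50 mm and 8.59 degrees, less where a joint would pass 70% of its speed; a pose out of reach is approached as far as the arm can. A call is refused whole if a number of a shift passes 1 or a number of a turn 1, either way. A call with a gripper value outside its range is refused whole. The fingers move at their own pace and stop on an object; FORCE is the grip in N (left out, the last holds). Time passes only in rows, so rows that do not move let the fingers close. It gives the time, the measured TCP pose, the force, the opening and the grip force at its end, in the units of the state.
- env.state(): the state, without advancing time (a new reading comes with each control period).
- env.grab_frame(name): name is "scene" or "top" or "wrist"; returns the picture (400x640x3 uint8, red, green, blue); there is no depth.
- env.camera_model(name): a dict with "fx", "fy", "cx", "cy" (pixels), "camera_from_world" (4x4, takes a point from world to camera coordinates). Camera axes: x right, y up, looking along -z (the intrinsics and any distortion apply to the point x, -y, -z); pixel columns grow to the right and rows downward; lengths in mm; the calibration is good to about 2 mm. A picture is of the moment at which its call begins: read the wrist's pose just before it. camera_model takes no time and is no camera call; for the wrist camera it gives the pose at the moment of the call.
- env.job_done(): hands the job in; it is judged then, once.
The state is a dict: "time_s": time; "qpos": joint angles; "qvel": joint speeds; "effort": joint torques, N m; "ee_pos": TCP position; "ee_rot": TCP orientation; "force": force on the tool from outside, world axes, zero at the start; "torque": the same for the moment, N m; "gripper_width": finger opening in mm; "gripper_force": force on a finger pad.
Only numpy, scipy, OpenCV 4.12 (cv2) and the standard library are available. Lean on these libraries where they do the work, as an engineer would, in place of code of your own. Each camera call takes 0.05 s, during which the arm holds its last target. There are 200 camera calls.

## Working session

There is one attempt and no reset: what is moved stays moved. The work goes in short steps, Python scripts to look and compute and a shell command to move; the robot and the scene stay as the last step left them, time stands still between calls to the robot, and variables do not carry over. Pictures are saved under pics/ and viewed, at most 10 in all, crops included, and the job is handed in when it is done.

```bash
mkdir -p pics; ls; python3 - <<'E'
from workcell import env
import cv2,numpy as np
s=env.state();print(s)
ims=[]
for n in("scene","top"):
    im=env.grab_frame(n)[...,::-1];cv2.imwrite(f"pics/{n}0.png",im)
    m=env.camera_model(n);print(n,{k:(np.round(v,3).tolist() if not isinstance(v,str) else v) for k,v in m.items()})
E
```

```text
pics
{'time_s': 0.0, 'qpos': array([ 6.84120011e+01,  1.83508065e+01,  8.97090953e+01, -6.13265043e-04,
        7.20446635e+01, -1.14548314e+00]), 'qvel': array([-0.02272002, -0.04574534, -0.06913878, -0.03537788,  0.0191494 ,
       -0.02674403]), 'effort': array([-2.87898129e-04, -4.12455225e+01, -2.31975532e+01,  7.27284956e-02,
        4.57423087e-02, -1.49977063e-04]), 'ee_pos': array([200.63021363, 538.29101722, 213.11044606]), 'ee_rot': array([-1.79895444e+02, -1.50744138e-03,  1.59557672e+02]), 'force': array([ 0.01491438, -0.27396669,  0.47630727]), 'torque': array([ 0.00078484, -0.00392287,  0.01611496]), 'gripper_force': 0.0, 'gripper_width': 91.10131596895444}
scene {'fx': 415.952, 'fy': 415.952, 'cx': 325.692, 'cy': 199.095, 'camera_from_world': [[0.63, 0.776, 0.027, -372.749], [-0.359, 0.261, 0.896, 80.476], [0.689, -0.574, 0.443, -1378.165], [0.0, 0.0, 0.0, 1.0]]}
top {'fx': 506.406, 'fy': 506.406, 'cx': 320.519, 'cy': 204.556, 'camera_from_world': [[-0.087, -0.996, -0.0, 87.924], [0.975, -0.085, 0.206, -542.833], [-0.205, 0.018, 0.979, -1074.41], [0.0, 0.0, 0.0, 1.0]]}
```

View pics/scene0.png

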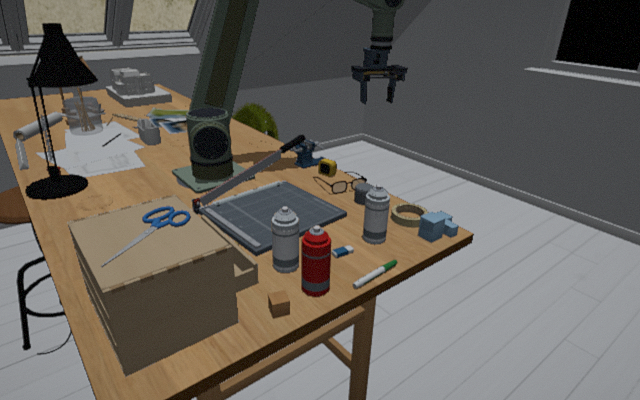

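View pics/top0.png

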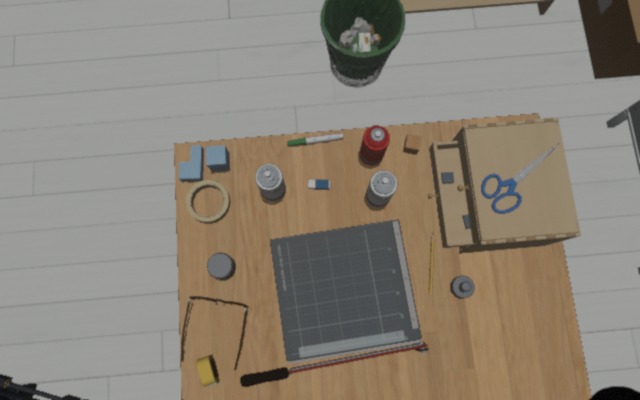

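The scene view shows two grey cans at (285,240) and (376,215), with a red one at (316,260). In the top view these are at (381,188), (270,182) and (375,145). There are two cap candidates in the top view. The plain grey cup at (221,266), seen at (363,194) in the scene view, fits. The round grey thing with a knob at (463,287) does not. I'll enlarge the crops to confirm.

```bash
python3 - <<'E'
import cv2,numpy as np
t=cv2.imread("pics/top0.png");s=cv2.imread("pics/scene0.png")
def c(im,x,y,w,h,k=5): return cv2.resize(im[y:y+h,x:x+w],None,fx=k,fy=k,interpolation=cv2.INTER_CUBIC)
# 4 tiles 400x300 : 80x60
a=np.hstack([c(t,190,235,80,60),c(t,430,260,80,60)])
b=np.hstack([c(t,235,155,80,60),c(s,340,165,80,60)])
cv2.imwrite("pics/crop1.png",np.vstack([a,b]))
b=np.hstack([c(t,345,160,80,60),c(s,250,200,80,60)])
E
```

```text
(no output)
```

View pics/crop1.png

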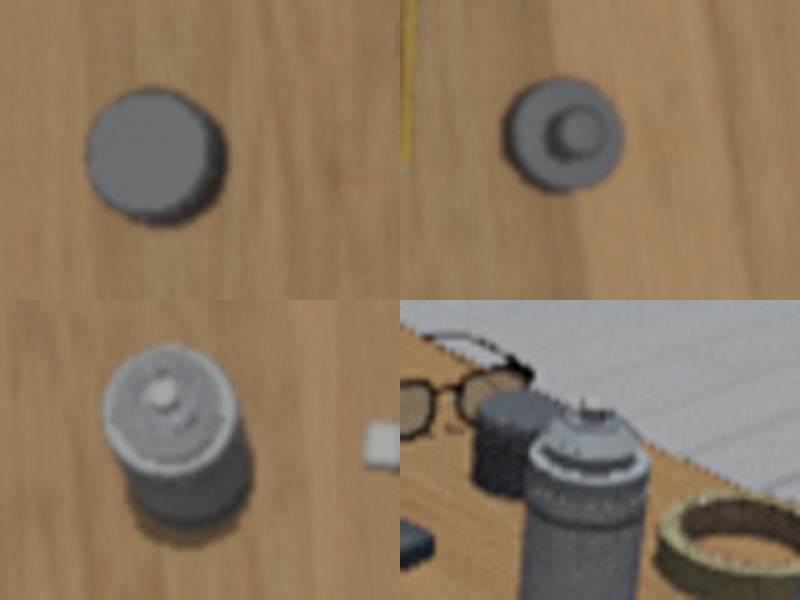

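The crop confirms the cap: the plain cup, top face centred at top-view (219,266). The other round object has a knob, so it isn't the cap. The left can's shoulder centre is at about (269,177) in top and (377.6,197) in scene. Next I'll work out positions.

```bash
cat >h.py <<'E'
from workcell import env
import cv2,numpy as np
def ray(m,u,v):
    T=np.array(m["camera_from_world"]);R=T[:3,:3];o=-R.T@T[:3,3]
    p=[(u-m["cx"])/m["fx"],(v-m["cy"])/m["fy"]]
    d=R.T@np.array([p[0],-p[1],-1.]);return o,d/np.linalg.norm(d)
def plane(m,u,v,z):
    o,d=ray(m,u,v);return o+d*(z-o[2])/d[2]
def tri(rs):
    A=sum(np.eye(3)-np.outer(d,d) for o,d in rs);b=sum((np.eye(3)-np.outer(d,d))@o for o,d in rs)
    p=np.linalg.solve(A,b);return p,[np.linalg.norm(np.cross(p-o,d)) for o,d in rs]
def proj(m,p):
    q=np.array(m["camera_from_world"])@np.append(p,1);return m["cx"]+m["fx"]*q[0]/-q[2],m["cy"]-m["fy"]*q[1]/-q[2]
E
python3 - <<'E'
from h import *
t=env.camera_model("top");s=env.camera_model("scene")
print({k:v for k,v in t.items() if k not in("camera_from_world",)}.keys())
np.set_printoptions(precision=1,suppress=True)
print("canL tri",tri([ray(t,269,177),ray(s,377.6,197)]),"plane",plane(t,269,177,120))
print("cap plane",plane(t,219.4,266,48),"scene proj",proj(s,plane(t,219.4,266,48)))
print("canR plane",plane(t,382.5,183,120),proj(s,plane(t,382.5,183,120)))
print("red",plane(t,376,139,120),"eraser",plane(t,319,185,13),"tape",plane(t,208,202,25),"pen",plane(t,315,140,10),"block",plane(t,413,144,34))
print("glasses",plane(t,247,308,20),plane(t,190,298,20),"cutter corner",plane(t,271,237,20),plane(t,405,222,20),plane(t,284,358,20))
im=cv2.imread("pics/top0.png")
E
```

```text
dict_keys(['fx', 'fy', 'cx', 'cy'])
canL tri (array([605.1, 145.6, 116.2]), [np.float64(0.4211401835589914), np.float64(0.4211401835589402)]) plane [604.4 145.6 120. ]
cap plane [432.2 273.3  48. ] scene proj (np.float64(364.29533689995685), np.float64(185.6159620737493))
canR plane [570.3 -93.7 120. ] (np.float64(286.2738144367581), np.float64(218.7157517739499))
red [669.1 -90.7 120. ] eraser [604.4  39.1  13. ] tape [583.5 297.   25. ] pen [716.4  39.   10. ] block [ 678.4 -187.9   34. ]
glasses [337.3 222.   20. ] [370.  346.9  20. ] cutter corner [490.7 158.6  20. ] [ 498.6 -149.4   20. ] [224.2 148.2  20. ]
```

```bash
python3 -m jog '{"jaw":[91,91,91,91,91,91,91,91,91,91],"slide":[[0,0,0],[0,0,0],[0,0,0],[-0.9,-0.9,0],[-0.9,-0.9,0],[-0.9,-0.9,0],[-0.9,-0.9,0],[-0.9,-0.9,0],[-0.9,-0.9,0],[-0.9,-0.9,0]],"spin":[-0.85,-0.85,-0.85,0,0,0,0,0,0,0]}'
python3 - <<'E'
from h import *
m=env.camera_model("wrist");im=env.grab_frame("wrist")[...,::-1];cv2.imwrite("pics/w1.png",im)
np.savez("w1.npz",**m)
np.set_printoptions(precision=2,suppress=True);print(m,env.state()["ee_pos"])
E
```

```text
time_s: 1.1
ee_pos: [390.4, 348.3, 213.6]
ee_rot: [-180.0, -0.0, 180.0]
force: [0.8, 0.0, -0.0]
gripper_width: 91.0
gripper_force: 0.0
{'fx': 314.65081984497687, 'fy': 314.65081984497687, 'cx': 321.4838964789484, 'cy': 199.9332957170054, 'camera_from_world': array([[   0.  ,    1.  ,   -0.  , -348.11],
       [  -0.96,   -0.  ,   -0.28,  406.29],
       [  -0.28,    0.  ,    0.96, -283.65],
       [   0.  ,    0.  ,    0.  ,    1.  ]])} [394.11 344.52 213.62]
```

View pics/w1.png

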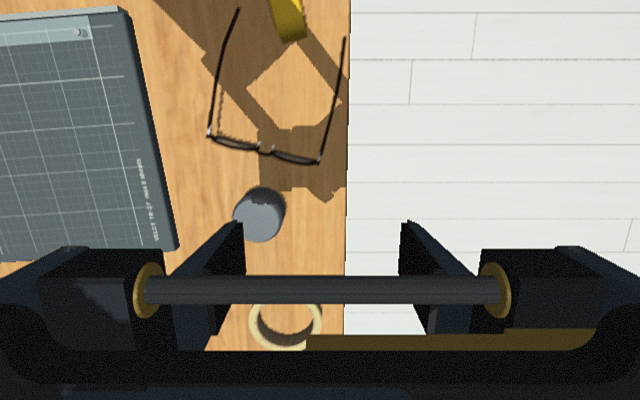

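The wrist view shows the cap at (258,213), with the glasses and masking tape clear of it. Next I'll go past the left can so the wrist camera can see it.

```bash
python3 -m jog '{"jaw":[91,91,91,91,91,91,91,91,91,91],"slide":[[-0.95,-0.73,0],[-0.95,-0.73,0],[-0.95,-0.73,0],[-0.95,-0.73,0],[-0.95,-0.73,0],[-0.95,-0.73,0],[-0.95,-0.73,0],[-0.95,-0.73,0],[-0.95,-0.73,0],[0,0,0]],"spin":[0,0,0,0,0,0,0,0,0,0]}'
python3 -m jog '{"jaw":[91,91],"slide":[[0,0,0],[0,0,0]],"spin":[0,0]}'
python3 - <<'E'
from h import *
m=env.camera_model("wrist");im=env.grab_frame("wrist")[...,::-1];cv2.imwrite("pics/w2.png",im)
np.savez("w2.npz",**m)
np.set_printoptions(precision=2,suppress=True);print(env.state()["ee_pos"],proj(m,[604.4,145.6,120]),proj(m,[570,-94,120]))
E
```

```text
time_s: 2.15
ee_pos: [648.8, 149.5, 212.5]
ee_rot: [-179.9, 0.0, 179.7]
force: [-0.2, 0.8, 0.3]
gripper_width: 90.8
gripper_force: 0.0
time_s: 2.35
ee_pos: [645.1, 153.0, 213.6]
ee_rot: [180.0, -0.1, 180.0]
force: [-0.4, 0.9, 0.6]
gripper_width: 90.9
gripper_force: 0.0
[645.08 153.27 213.91] (np.float64(312.70799780430553), np.float64(156.0115015517232)) (np.float64(17.03473155402736), np.float64(113.49224475026043))
```

View pics/w2.png

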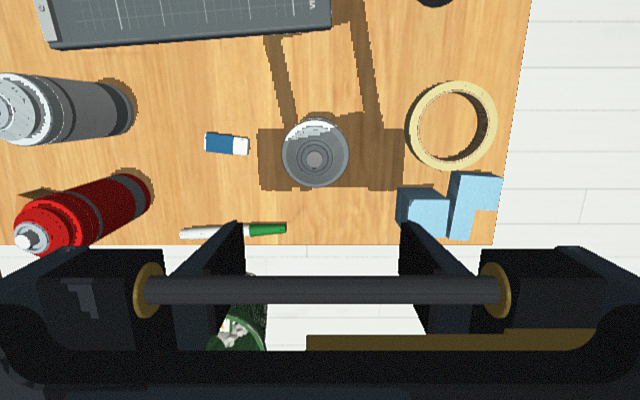

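The wrist view shows the left can seen from above: shoulder disc centre about (315.5,152), edges at columns 282 and 349. The right grey can is at the left edge at about (15,108). I'll triangulate the left can from this view and the top view, and get the cap from w1 and top.

```bash
python3 - <<'E'
from h import *
np.set_printoptions(precision=1,suppress=True)
t=env.camera_model("top");s=env.camera_model("scene")
w1=dict(np.load("w1.npz"));w2=dict(np.load("w2.npz"))
print("w cam",ray(w2,0,0)[0])
print("plane w2",plane(w2,315.5,152,120),"tri",tri([ray(t,269,177),ray(w2,315.5,152),ray(s,377.6,197)]))
print("plane cap w1 48:",plane(w1,256,219,48))
im=cv2.imread("pics/w2.png");g=cv2.GaussianBlur(cv2.cvtColor(im,cv2.COLOR_BGR2GRAY),(5,5),1)
print(cv2.HoughCircles(g[90:210,260:370],cv2.HOUGH_GRADIENT,1,30,param1=120,param2=15,minRadius=28,maxRadius=40))
# disc mask by low saturation
for f,(x0,y0,x1,y1) in(("top0",(195,240,250,295)),("w1",(225,180,300,250))):
    c=cv2.imread(f"pics/{f}.png")[y0:y1,x0:x1];h=cv2.cvtColor(c,cv2.COLOR_BGR2HSV)
    mk=((h[...,1]<60)).astype(np.uint8)*((h[...,2]>85)).astype(np.uint8)
    n,l,st,ce=cv2.connectedComponentsWithStats(mk);i=1+st[1:,4].argmax();print(f,st[i]+[x0,y0,0,0,0],ce[i]+[x0,y0],h[...,2].max())
E
```

```text
w cam [567.  152.9 384.7]
plane w2 [601. 148. 120.] tri (array([603.6, 146.8, 115.4]), [np.float64(2.1891950314163386), np.float64(2.20618447503522), np.float64(0.23926415941998366)])
plane cap w1 48: [431.4 273.9  48. ]
[[[54.5 64.5 33.6]]]
top0 [207 253  24  24 472] [218.8 264.7] 157
w1 [ 233  198   48   44 1468] [257.2 219.9] 235
```

```bash
python3 -m jog '{"jaw":[91,91,91,91,91,91,91,91,91,91],"slide":[[0.71,-0.1,0],[0.71,-0.1,0],[0,0,0],[0,0,0.87],[0,0,0.87],[0,0,0.87],[0,0,0.87],[0,0,0.85],[0,0,0],[0,0,0]],"spin":[0,0,0,0,0,0,0,0,0,0]}'
python3 -m jog '{"jaw":[75,65,55,50,50,50,50,50,50,50],"slide":[[0,0,0],[0,0,0],[0,0,0],[0,0,0],[0,0,0],[0,0,0],[0,0,0],[0,0,0],[0,0,0],[0,0,0]],"spin":[0,0,0,0,0,0,0,0,0,0]}' 30
```

```text
time_s: 3.4
ee_pos: [603.9, 147.0, 84.5]
ee_rot: [180.0, 0.0, 180.0]
force: [0.9, 1.7, 0.4]
gripper_width: 91.3
gripper_force: 0.0
time_s: 4.4
ee_pos: [603.8, 146.5, 84.5]
ee_rot: [180.0, 0.1, 180.0]
force: [-0.9, 1.0, 5.4]
gripper_width: 57.9
gripper_force: 30.0
```

```bash
python3 -m jog '{"jaw":[50,50,50,50,50,50,50],"slide":[[0,0,-0.15],[0,0,-0.15],[0,0,-0.1],[0,0,0],[0,0,0],[0,0,0],[0,0,0]],"spin":[0,0,0,0,0,0,0]}'; for i in 1 2; do python3 -m jog '{"jaw":[50],"slide":[[0,0,0]],"spin":[0]}'|grep force;done
```

```text
time_s: 5.1
ee_pos: [603.3, 146.4, 95.8]
ee_rot: [-180.0, -0.0, 180.0]
force: [0.8, -0.4, -1.3]
gripper_width: 57.6
gripper_force: 30.0
force: [0.1, -0.3, -0.7]
gripper_force: 30.0
force: [0.2, 0.7, -0.7]
gripper_force: 30.0
```

Only about 0.7–1 N at the wrist, so the left can is spent and the right one is full. I'll set the left can back down and release it.

```bash
python3 -m jog '{"jaw":[50,50,50,50,50,65,80,91,91,91],"slide":[[0,0,0.12],[0,0,0.12],[0,0,0.1],[0,0,0.04],[0,0,0],[0,0,0],[0,0,0],[0,0,0],[0,0,0],[0,0,0]],"spin":[0,0,0,0,0,0,0,0,0,0]}'
python3 -m jog '{"jaw":[91,91,91,91,91],"slide":[[0,0,-0.7],[0,0,-0.9],[0,0,-0.9],[0,0,-0.9],[0,0,-0.9]],"spin":[0,0,0,0,0]}'
```

```text
time_s: 6.3
ee_pos: [603.5, 146.4, 84.7]
ee_rot: [180.0, 0.0, 180.0]
force: [-0.3, 0.1, 0.4]
gripper_width: 90.6
gripper_force: 0.0
time_s: 6.8
ee_pos: [603.3, 146.4, 214.8]
ee_rot: [180.0, 0.0, 180.0]
force: [0.8, 0.4, 0.0]
gripper_width: 91.2
gripper_force: 0.0
```

```bash
python3 -m jog '{"jaw":[91,91,91,91,91,91,91,91,91,91],"slide":[[-0.08,-1,0],[-0.08,-1,0],[-0.08,-1,0],[-0.08,-1,0],[-0.08,-1,0],[-0.08,-1,0],[-0.08,-1,0],[-0.08,-1,0],[0,0,0],[0,0,0]],"spin":[0,0,0,0,0,0,0,0,0,0]}'
python3 -m jog '{"jaw":[91],"slide":[[0,0,0]],"spin":[0]}' >/dev/null
python3 - <<'E'
from h import *
m=env.camera_model("wrist");im=env.grab_frame("wrist")[...,::-1];cv2.imwrite("pics/w3.png",im)
np.savez("w3.npz",**m)
np.set_printoptions(precision=2,suppress=True);u,v=proj(m,[570,-94,120]);print(env.state()["ee_pos"],u,v)
u,v=int(u),int(v);cv2.imwrite("pics/w3c.png",cv2.resize(im[max(v-60,0):v+60,u-80:u+80],None,fx=5,fy=5));print(u-80,max(v-60,0))
t=cv2.imread("pics/scene0.png");
E
```

```text
time_s: 7.8
ee_pos: [622.3, -93.9, 213.5]
ee_rot: [180.0, -0.0, 179.9]
force: [-0.1, 0.5, 0.1]
gripper_width: 91.3
gripper_force: 0.0
[622.38 -92.54 213.64] 320.03359629052494 141.8921365002479
240 81
```

View pics/w3c.png

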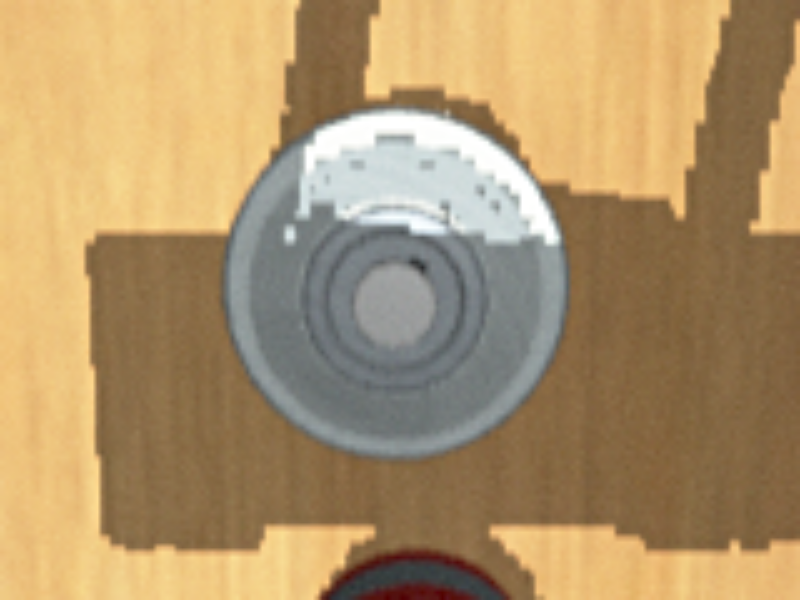

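The crop shows the grey right can: shoulder circle centre about (319.2,137.8) in the full image, with the red can further off below. I'll compute its position.

```bash
python3 - <<'E'
from h import *
np.set_printoptions(precision=1,suppress=True)
t=env.camera_model("top");s=env.camera_model("scene");w=dict(np.load("w3.npz"))
im=cv2.imread("pics/w3.png");g=cv2.GaussianBlur(cv2.cvtColor(im,cv2.COLOR_BGR2GRAY),(5,5),1)
print(cv2.HoughCircles(g[81:200,260:380],cv2.HOUGH_GRADIENT,1,30,param1=120,param2=15,minRadius=28,maxRadius=40))
g=cv2.GaussianBlur(cv2.cvtColor(cv2.imread("pics/top0.png"),cv2.COLOR_BGR2GRAY),(3,3),1)
for n,(x,y) in dict(L=(269,177),R=(382,183),cap=(219,266)).items():
    g2=cv2.resize(g[y-30:y+30,x-30:x+30],None,fx=4,fy=4,interpolation=cv2.INTER_CUBIC)
    c=cv2.HoughCircles(g2,cv2.HOUGH_GRADIENT,1,30,param1=100,param2=15,minRadius=42,maxRadius=62);print(n,None if c is None else c[0][:3]/4+[x-30,y-30,0])
print("w plane",plane(w,319.2,137.8,120),"button",plane(w,319,142,147),"top",plane(t,382.5,183,120),"tri",tri([ray(t,382.5,183),ray(w,319.2,137.8)]))
E
```

```text
[[[58.5 55.5 33.8]]]
L None
R None
cap None
w plane [566.7 -94.7 120. ] button [567.4 -94.7 147. ] top [570.3 -93.7 120. ] tri (array([566.9, -93.5, 129.4]), [np.float64(1.5777644513875875), np.float64(1.5777644513876272)])
```

The wrist and top cameras disagree by about 3 mm in x. I'll remove that error by gripping the full can gently along y, then along x, so it centres on known TCP coordinates.

```bash
python3 -m jog '{"jaw":[91,91,80,76,76,76,76,76,76,76],"slide":[[0.9,-0.03,0],[0.9,-0.02,0],[0,0,0],[0,0,0.87],[0,0,0.87],[0,0,0.87],[0,0,0.87],[0,0,0.85],[0,0,0],[0,0,0]],"spin":[0,0,0,0,0,0,0,0,0,0]}'
python3 -m jog '{"jaw":[70,66,62,59,56,54,54,54,54,54],"slide":[[0,0,0],[0,0,0],[0,0,0],[0,0,0],[0,0,0],[0,0,0],[0,0,0],[0,0,0],[0,0,0],[0,0,0]],"spin":[0,0,0,0,0,0,0,0,0,0]}' 10
python3 -m jog '{"jaw":[65,76,76,76],"slide":[[0,0,0],[0,0,0],[0,0,0],[0,0,0]],"spin":[0,0,0,0]}'
```

```text
time_s: 8.95
ee_pos: [569.2, -94.5, 84.1]
ee_rot: [180.0, 0.0, -180.0]
force: [-0.9, 0.5, -0.4]
gripper_width: 76.0
gripper_force: 0.0
time_s: 9.95
ee_pos: [568.7, -95.0, 84.3]
ee_rot: [180.0, 0.0, 180.0]
force: [-0.8, 0.9, 5.8]
gripper_width: 57.6
gripper_force: 10.0
time_s: 10.35
ee_pos: [568.3, -95.1, 83.4]
ee_rot: [180.0, -0.0, 180.0]
force: [0.4, 0.2, -0.7]
gripper_width: 76.2
gripper_force: 0.0
```

```bash
python3 -m jog '{"jaw":[76,76,76,76,76,76,76,76,76,76],"slide":[[0,0,0],[0,0,0],[0,0,0],[0,0,0],[0,0,0],[0,0,0],[0,0,0],[0,0,0],[0,0,0],[0,0,0]],"spin":[0.9375,0.9375,0.9375,0.9375,0.9375,0.9375,0.9375,0.9375,0.9375,0.9375]}'
python3 -m jog '{"jaw":[76,76,76,70,66,62,59,56,54,54],"slide":[[0,0,0],[0,0,0],[0,0,0],[0,0,0],[0,0,0],[0,0,0],[0,0,0],[0,0,0],[0,0,0],[0,0,0]],"spin":[0.9375,0.9375,0,0,0,0,0,0,0,0]}' 10
python3 -m jog '{"jaw":[54,54,54],"slide":[[0,0,0],[0,0,0],[0,0,0]],"spin":[0,0,0]}'
```

```text
time_s: 11.35
ee_pos: [568.4, -95.1, 83.5]
ee_rot: [-180.0, -0.0, 104.6]
force: [-0.3, 0.0, -0.1]
gripper_width: 75.7
gripper_force: 0.0
time_s: 12.35
ee_pos: [567.8, -95.0, 83.6]
ee_rot: [-179.9, -0.0, 90.0]
force: [-1.8, -0.4, 2.0]
gripper_width: 58.0
gripper_force: 10.0
time_s: 12.65
ee_pos: [567.9, -95.0, 83.7]
ee_rot: [-179.9, -0.0, 90.0]
force: [-2.9, 0.2, 2.1]
gripper_width: 57.8
gripper_force: 10.0
```

The full can is now centred at about (567.9,-95.0). I'll release it and go look at the cap.

```bash
python3 -m jog '{"jaw":[66,76,76,76,76,76,76,76,76,76],"slide":[[0,0,0],[0,0,0],[0,0,-0.6],[0,0,-0.9],[0,0,-0.9],[0,0,-0.9],[0,0,-0.9],[0.9,-0.37,0],[0.9,-0.37,0],[0.9,-0.37,0]],"spin":[0,0,0,0,0,0,0,0,0,0]}'
python3 -m jog '{"jaw":[76,76,76,76,76,76,76,76,76,76],"slide":[[0.9,-0.37,0],[0.9,-0.37,0],[0.9,-0.37,0],[0.9,-0.37,0],[0.9,-0.37,0],[0.9,-0.37,0],[0.9,-0.38,0],[0.9,-0.38,0],[0,0,0],[0,0,0]],"spin":[0,0,0,0,0,0,0,0,0,0]}'
python3 -m jog '{"jaw":[76],"slide":[[0,0,0]],"spin":[0]}' >/dev/null
python3 - <<'E'
from h import *
np.set_printoptions(precision=1,suppress=True)
m=env.camera_model("wrist");im=env.grab_frame("wrist")[...,::-1];cv2.imwrite("pics/w4.png",im)
np.savez("w4.npz",**m);print(env.state()["ee_pos"]);u,v=map(int,proj(m,[431,273.5,48]));print(u,v)
cv2.imwrite("pics/w4c.png",cv2.resize(im[max(v-75,0):v+75,max(u-100,0):u+100],None,fx=4,fy=4))
E
```

```text
time_s: 13.65
ee_pos: [535.9, -13.3, 210.2]
ee_rot: [179.8, -0.0, 89.9]
force: [-0.3, 1.0, 0.1]
gripper_width: 76.2
gripper_force: 0.0
time_s: 14.65
ee_pos: [446.5, 202.6, 210.0]
ee_rot: [179.9, -0.0, 90.0]
force: [0.7, -0.1, 0.7]
gripper_width: 76.0
gripper_force: 0.0
[446.6 201.4 209.8]
306 115
```

View pics/w4c.png

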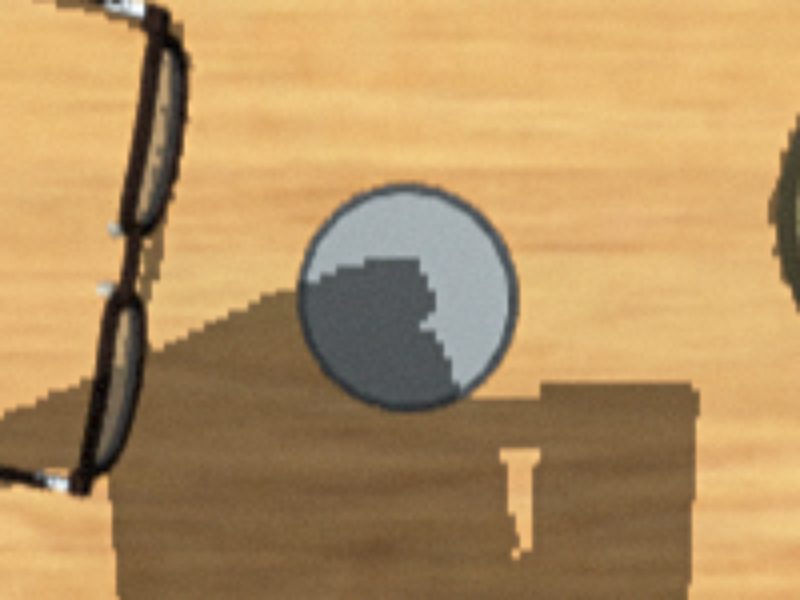

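The cap's top face is centred at crop (409.5,297.5), which is full-image (308.4,114.4). The glasses are about 69 mm away on the finger line, so there is room with a reduced opening.

```bash
python3 - <<'E'
from h import *
np.set_printoptions(precision=1,suppress=True)
t=env.camera_model("top");w=dict(np.load("w4.npz"));w1=dict(np.load("w1.npz"))
print(plane(w,308.4,114.4,48),plane(t,219.2,265.8,48),tri([ray(t,219.2,265.8),ray(w,308.4,114.4)]),tri([ray(w1,257.2,219),ray(w,308.4,114.4)]),env.state()["ee_pos"])
E
```

```text
[433.5 274.8  48. ] [432.7 273.7  48. ] (array([433.3, 274.7,  42.5]), [np.float64(0.0249695145890442), np.float64(0.024969514589060937)]) (array([433.2, 274.5,  43.4]), [np.float64(0.2797857078489984), np.float64(0.2797857078489946)]) [446.6 201.4 209.8]
```

```bash
python3 -m jog '{"jaw":[76,76,76,74,74,74,74,74,74,74],"slide":[[0.81,-0.15,0],[0.81,-0.15,0],[0.81,-0.15,0],[0,0,0.9],[0,0,0.9],[0,0,0.9],[0,0,0.9],[0,0,0.9],[0,0,0],[0,0,0]],"spin":[0,0,0,0,0,0,0,0,0,0]}'
python3 -m jog '{"jaw":[74,74,74,74,74,70,66,62,59,56],"slide":[[0,0,0.7],[0,0,0.7],[0,0,0.5],[0,0,0.2],[0,0,0],[0,0,0],[0,0,0],[0,0,0],[0,0,0],[0,0,0]],"spin":[0,0,0,0,0,0,0,0,0,0]}' 5
python3 -m jog '{"jaw":[54,54,54,54,66,74,74],"slide":[[0,0,0],[0,0,0],[0,0,0],[0,0,0],[0,0,0],[0,0,0],[0,0,0]],"spin":[0,0,0,0,0,0,0]}'
```

```text
time_s: 15.8
ee_pos: [433.2, 274.5, 75.0]
ee_rot: [180.0, -0.0, 89.9]
force: [0.6, 0.3, 0.6]
gripper_width: 74.1
gripper_force: 0.0
time_s: 16.8
ee_pos: [432.7, 275.0, 12.1]
ee_rot: [180.0, -0.0, 90.0]
force: [-0.7, -0.1, 2.1]
gripper_width: 56.9
gripper_force: 5.0
time_s: 17.5
ee_pos: [432.4, 274.8, 11.4]
ee_rot: [-180.0, 0.0, 90.0]
force: [0.3, 0.7, 0.3]
gripper_width: 73.6
gripper_force: 0.0
```

```bash
python3 -m jog '{"jaw":[74,74,74,74,74,74,74,74,74,74],"slide":[[0,0,0],[0,0,0],[0,0,0],[0,0,0],[0,0,0],[0,0,0],[0,0,0],[0,0,0],[0,0,0],[0,0,0]],"spin":[-0.9375,-0.9375,-0.9375,-0.9375,-0.9375,-0.9375,-0.9375,-0.9375,-0.9375,-0.9375]}'
python3 -m jog '{"jaw":[74,74,74,70,66,62,59,56,52,50],"slide":[[0,0,0],[0,0,0],[0,0,0],[0,0,0],[0,0,0],[0,0,0],[0,0,0],[0,0,0],[0,0,0],[0,0,0]],"spin":[-0.9375,-0.9375,0,0,0,0,0,0,0,0]}' 40
python3 -m jog '{"jaw":[50,50,50,50,50],"slide":[[0,0,0],[0,0,0],[0,0,0],[0,0,-0.3],[0,0,-0.6]],"spin":[0,0,0,0,0]}'
```

```text
time_s: 18.5
ee_pos: [432.5, 274.9, 11.5]
ee_rot: [-180.0, -0.0, 165.3]
force: [-0.1, -0.2, 0.5]
gripper_width: 73.9
gripper_force: 0.0
time_s: 19.5
ee_pos: [432.5, 274.9, 11.7]
ee_rot: [180.0, -0.0, 179.9]
force: [-0.4, -0.9, -0.1]
gripper_width: 56.4
gripper_force: 40.0
time_s: 20.0
ee_pos: [431.6, 274.4, 38.4]
ee_rot: [-179.9, -0.2, 180.0]
force: [0.1, 0.4, -0.4]
gripper_width: 56.4
gripper_force: 40.0
```

```bash
python3 -m jog '{"jaw":[50,50,50,50,50,50,50,50,50,50],"slide":[[0,0,-0.85],[0,0,-0.85],[0,0,-0.85],[0,0,-0.85],[0,0,-0.85],[0,0,-0.85],[0,0,-0.85],[-0.32,-0.88,0],[-0.32,-0.88,0],[-0.32,-0.88,0]],"spin":[0,0,0,0,0,0,0,0,0,0]}'
python3 -m jog '{"jaw":[50,50,50,50,50,50,50,50,50,50],"slide":[[-0.32,-0.88,0],[-0.32,-0.88,0],[-0.32,-0.88,0],[-0.32,-0.88,0],[-0.32,-0.88,0],[-0.32,-0.88,0],[-0.32,-0.88,0],[-0.32,-0.88,0],[-0.32,-0.88,0],[0,0,0]],"spin":[0,0,0,0,0,0,0,0,0,0]}'
python3 -m jog '{"jaw":[50,50,50,50,50],"slide":[[-0.35,-0.88,0],[-0.1,-0.2,0],[0.1,0.2,0],[0,0,0],[0,0,0]],"spin":[0,0,0,0,0]}'
```

```text
time_s: 21.0
ee_pos: [461.3, 194.9, 218.2]
ee_rot: [180.0, 0.1, -180.0]
force: [-0.3, 0.0, -0.2]
gripper_width: 55.6
gripper_force: 40.0
time_s: 22.0
ee_pos: [548.3, -44.7, 217.6]
ee_rot: [-179.9, 0.1, 179.8]
force: [-0.9, 0.6, -0.7]
gripper_width: 56.3
gripper_force: 40.0
time_s: 22.5
ee_pos: [557.4, -67.1, 217.5]
ee_rot: [180.0, -0.0, -180.0]
force: [0.4, 1.2, 0.6]
gripper_width: 56.1
gripper_force: 40.0
```

```bash
python3 -m jog '{"jaw":[50,50,50,50,50],"slide":[[-0.17,-0.47,0],[-0.17,-0.46,0],[0,0,0],[0,0,0],[0,0,0]],"spin":[0,0,0,0,0]}'; for i in 1 2 3; do python3 -m jog '{"jaw":[50],"slide":[[0,0,0]],"spin":[0]}'|grep pos;done
```

```text
time_s: 23.0
ee_pos: [568.0, -96.4, 217.1]
ee_rot: [180.0, -0.0, 179.9]
force: [-0.3, -0.0, -0.2]
gripper_width: 56.4
gripper_force: 40.0
ee_pos: [568.0, -96.1, 217.2]
ee_pos: [568.1, -96.0, 217.3]
ee_pos: [568.1, -96.1, 217.3]
```

```bash
python3 -m jog '{"jaw":[50,50,50,50,50,50,50,50],"slide":[[0,0.035,0.4],[0,0,0.6],[0,0,0.6],[0,0,0.4],[0,0,0.3],[0,0,0],[0,0,0],[0,0,0]],"spin":[0,0,0,0,0,0,0,0]}'; for i in 1 2 3; do python3 -m jog '{"jaw":[50],"slide":[[0,0,0]],"spin":[0]}'|egrep 'pos|force:';done
```

```text
time_s: 24.1
ee_pos: [568.8, -95.3, 149.1]
ee_rot: [-180.0, 0.1, 180.0]
force: [-0.2, 0.9, -0.8]
gripper_width: 56.4
gripper_force: 40.0
ee_pos: [568.6, -95.3, 149.0]
force: [0.0, 0.1, 0.3]
gripper_force: 40.0
ee_pos: [568.4, -95.3, 148.8]
force: [-0.9, 0.2, 0.0]
gripper_force: 40.0
ee_pos: [568.3, -95.2, 148.6]
force: [0.9, -0.5, -0.7]
gripper_force: 40.0
```

```bash
python3 -m jog '{"jaw":[50,50,50,50,50,50],"slide":[[0.01,0,0.06],[0,0,0.06],[0,0,0.06],[0,0,0.06],[0,0,0.06],[0,0,0]],"spin":[0,0,0,0,0,0]}'|egrep 'time|pos|force:'; for i in 1 2; do python3 -m jog '{"jaw":[50],"slide":[[0,0,0.05]],"spin":[0]}'|egrep 'pos|force:';done
```

```text
time_s: 25.0
ee_pos: [567.7, -95.2, 138.9]
force: [0.8, -0.8, 0.2]
gripper_force: 40.0
ee_pos: [568.0, -95.2, 137.8]
force: [0.6, 0.5, 1.7]
gripper_force: 40.0
ee_pos: [567.9, -95.1, 136.8]
force: [-1.7, -0.3, 6.2]
gripper_force: 40.1
```

```bash
for i in 1 2 3; do python3 -m jog '{"jaw":[50],"slide":[[0,0,0.04]],"spin":[0]}'|egrep 'time|pos|force:';done
```

```text
time_s: 25.3
ee_pos: [568.0, -95.2, 135.7]
force: [-0.7, 0.1, 3.2]
gripper_force: 40.0
time_s: 25.4
ee_pos: [568.0, -95.2, 134.1]
force: [-0.4, 0.1, -1.1]
gripper_force: 40.0
time_s: 25.5
ee_pos: [567.5, -95.2, 132.0]
force: [0.2, -0.5, -1.0]
gripper_force: 40.0
```

The push force rose and then fell away near TCP z 135, which is the click. Now I'll press until the mouth is home on the shoulder.

```bash
for i in 1 2 3; do python3 -m jog '{"jaw":[50],"slide":[[0,0,0.03]],"spin":[0]}'|egrep 'time|pos|force:';done
```

```text
time_s: 25.6
ee_pos: [567.8, -95.2, 131.7]
force: [-1.5, 0.6, 6.0]
gripper_force: 40.1
time_s: 25.7
ee_pos: [568.0, -95.2, 131.7]
force: [-3.1, 1.0, 10.1]
gripper_force: 40.1
time_s: 25.8
ee_pos: [568.2, -95.2, 131.7]
force: [-3.5, 1.2, 15.1]
gripper_force: 40.2
```

```bash
python3 -m jog '{"jaw":[50,50,50,50,50,50,50],"slide":[[0,0,-0.01],[0,0,0],[0,0,0],[0,0,0],[0,0,0],[0,0,0],[0,0,0]],"spin":[0,0,0,0,0,0,0]}'; python3 -m jog '{"jaw":[50,50,50,50,50,50,50,50],"slide":[[0,0,0],[0,0,0],[0,0,0],[0,0,0],[0,0,0],[0,0,0],[0,0,0],[0,0,0]],"spin":[0,0,0,0,0,0,0,0]}'|egrep 'time|pos|force:'
```

```text
time_s: 26.5
ee_pos: [568.1, -95.2, 131.7]
ee_rot: [-180.0, 0.1, 180.0]
force: [-3.1, 0.5, 9.1]
gripper_width: 56.4
gripper_force: 40.1
time_s: 27.3
ee_pos: [568.1, -95.2, 131.7]
force: [-3.0, 0.2, 9.0]
gripper_force: 40.1
```

```bash
python3 -m jog '{"jaw":[50,50,50,50,50,50,50,50,50,50],"slide":[[0,0,0.02],[0,0,0],[0,0,0],[0,0,0],[0,0,0],[0,0,0],[0,0,0],[0,0,0],[0,0,0],[0,0,0]],"spin":[0,0,0,0,0,0,0,0,0,0]}'|egrep 'time|pos|force:'; python3 -m jog '{"jaw":[50,50,50,50,50,50,50,50,50,50],"slide":[[0,0,0],[0,0,-0.07],[0,0,-0.1],[0,0,-0.2],[0,0,-0.3],[0,0,-0.4],[0,0,-0.4],[0,0,-0.4],[0,0,-0.4],[0,0,-0.4]],"spin":[0,0,0,0,0,0,0,0,0,0]}'
python3 -m jog '{"jaw":[50,50,50,50,50,50,50,50],"slide":[[0,0,-0.35],[0,0,-0.2],[0,0,-0.1],[0,0,0],[0,0,0],[0,0,0],[0,0,0],[0,0,0]],"spin":[0,0,0,0,0,0,0,0]}'
```

```text
time_s: 28.3
ee_pos: [568.2, -95.2, 131.7]
force: [-3.2, 0.5, 11.5]
gripper_force: 40.1
time_s: 29.3
ee_pos: [567.9, -95.2, 211.0]
ee_rot: [-180.0, 0.0, 180.0]
force: [0.5, -0.2, -4.8]
gripper_width: 56.3
gripper_force: 39.9
time_s: 30.1
ee_pos: [567.8, -95.2, 228.9]
ee_rot: [180.0, -0.0, 180.0]
force: [0.6, 0.6, -5.1]
gripper_width: 56.3
gripper_force: 39.9
```

The wrist now carries about 5 N, so the full can is hanging from the cap, 97 mm up. One look to verify.

```bash
python3 - <<'E'
from h import *
im=env.grab_frame("scene")[...,::-1];cv2.imwrite("pics/end.png",cv2.resize(im[100:320,180:480],None,fx=2.6,fy=2.6))
E
```

```text
(no output)
```

View pics/end.png

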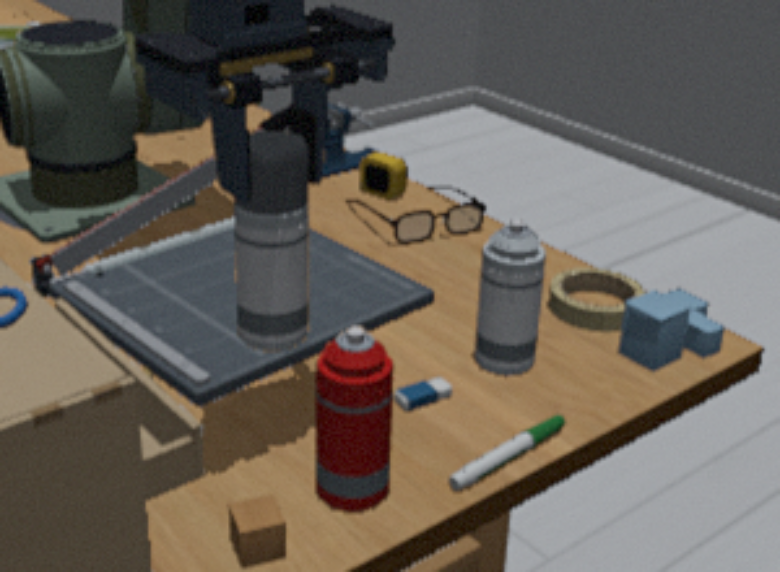

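The picture shows the capped can hanging upright at crop (272,240). The spent can stands uncapped at (512,300), and everything else is undisturbed.

```bash
python3 -c "
from workcell import env
print(env.job_done())"
```

```text
the job is handed in; nothing more can be done
None
```

The job is handed in: the right-hand can was the full one, its cap is clicked on and pressed home, and the arm is holding it by the cap about 97 mm off the desk, upright, with the spent can standing uncapped.

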